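# Fit the T-key to the spindle of a screw press and clamp a glued notebook

### The arm

A 6-joint arm with a two-finger parallel gripper is mounted at the origin on a cart in front of the work surface, level with it; the furniture and walls round the work are solid. World frame = base frame: x ahead of the robot, y to its left, z up, the work surface at z = 0. Lengths are in mm, angles in degrees, forces in N, time in s.
With the tool pointing down it reaches from about 375 to 925 mm from the base axis. Payload 5.7 kg.
Tool frame: the origin (TCP) lies midway between the tips of the shut fingers; the grasp point (between the pads) lies 19 mm behind it (r.grasp_offset is the distance from the TCP to the grasp point, in mm); z points along the fingers, y is the line along which they close (so a half turn about z gives the same grasp; the last joint's range is limited). The gripper opens to 85 mm and grips with 20 to 120 N. Pads are 22 mm wide; open, the fingers measure 114 mm over their backs; the gripper's body (76 mm by 85 mm) begins 54 mm behind the grasp point. The pads swing forward as they close: fully open they stand 13 mm farther back than shut.
Start: joints at [-72.771, 20.558, 86.54, -0, 72.909, -6.595], TCP at [242.334, -548.848, 210.167] pointing down, gripper open.
Joint ranges: [-170.27, 170.27], [-57.76, 135], [12.27, 136.19], [-55.21, 235.2], [11.17, 155.16], [-170.74, 170.74]. Speed limits (degrees/s): [136.94, 136.94, 180, 180, 180, 180].

### API

Orientations are given as a 3x3 rotation matrix whose columns are the frame's x, y, z axes.
In Python, from plant import r gives the robot as it stands. The module is installed in compiled form; this text tells all that it offers.
- The arm moves only by the tool arm_command, never from a script. Its argument "plan" is a list of rows, each an object with "linear": the shift along the world's x, y, z in shares of 750 mm (1.0 is 750 mm), a list of three; "turn": the turn, a rotation vector about the world's x, y, z in normalised numbers (1 is pi rad), a list of three; "jaw": the finger opening in m, from 0 to 0.0854. A call has exactly 5 rows; each row is the pose to reach, as a shift and turn from the pose commanded when the call began; what a row does not reach only later rows make up. A row lasts 1/8 s, in which the tool goes at most 62.5 mm and 10.7 degrees, less where a joint would pass 70% of its speed; a pose out of reach is approached as far as the arm can. A shift or turn number past 1, either way, is cut back to 1. A call with a gripper value outside its range is refused whole. The fingers move at their own pace and stop on an object; the grip force is fixed at half the most. Time passes only in rows, so rows that repeat a pose let the fingers close, or fill a call up. It gives the time, the measured TCP pose, the force, the opening and the grip force at its end, in the units of the state.
- r.observe(): the state, without advancing time (a new reading comes with each control period).
- r.grab_frame(name): name is "scene" or "top" or "wrist"; returns (picture, depth): 384x512x3 uint8, red, green, blue; 384x512 float32, mm along the optical axis (not along the pixel's ray), 0 where there is no reading.
- r.get_calibration(name): a dict with "camera_matrix" (3x3 intrinsics, pixels), "eye" and "orientation" of the camera in the world; the wrist camera has in their place "tool_from_camera" (4x4, takes a point from camera to tool coordinates, whose origin is the TCP and whose axes are the flange's). Camera axes: x right, y down, z forward; pixel columns grow to the right and rows downward; lengths in mm; the calibration is good to about 2 mm. The wrist camera is an equidistant fisheye: a pixel r from the principal point sees the ray r / f radians off the axis. A picture is of the moment at which its call begins: read the wrist's pose just before it. get_calibration takes no time and is no camera call.
- r.hand_in(): hands the job in; it is judged then, once.
The state is a dict: "time_s": time; "joints": joint angles; "qd": joint speeds; "effort": joint torques, N m; "ee_pos": TCP position; "tcp_rot": TCP orientation; "ft_force": force on the tool from outside, world axes, zero at the start; "wrist_torque": the same for the moment, N m; "gripper_width": finger opening in mm; "grip_force": force on a finger pad.
Only numpy, scipy, OpenCV 4.12 (cv2) and the standard library are available. Lean on these libraries where they do the work, as an engineer would, in place of code of your own. Each camera call takes 0.05 s, during which the arm holds its last target. There are 200 camera calls.

### The job

A notebook whose cover has just been glued lies in the small screw press on the desk, to be held flat while it dries. Take the red T-handle key out of its wooden stand, fit its square end fully home in the spindle on top of the press, where the socket may stand at any angle, so rest the key on it lightly and turn it until it drops in; never force it. Then screw it clockwise until the platen meets the notebook and about 20 degrees more, so that it is held firm but not crushing, and leave the key standing in the spindle without shifting the notebook or knocking the things around.

Things in the scene. Friction and masses are not known exactly. Their poses are not given: they have to be found in the camera images.
- key: Loose T-handle key, about 0.15 kg, 84 mm tall, Origin at the tip, z up the shank. From the tip up: round pilot nose to 10 mm (tapered, radius 2 to 5.9 mm, then 3 mm straight), 12 mm square steel shank to 30 mm with flats square to the key's x and y, round collar 29 mm wide to 36 mm, 14 mm neck to 66 mm, red cross bar to 84 mm. Clockwise seen from above screws the press down.
- key_grip (a point): Middle of the red cross bar, on the key's axis, 75 mm above the tip; axes as the key's. The bar is 76 mm long along x, 16 mm wide along y, 18 mm high; grip it at its middle across the 16 mm.
- key_tip (a point): Lowest point of the key's nose, the key's origin. Fully home the collar rests on the socket's mouth, with the tip 30 mm below it. With the flats out of line the key stops with the tip only about 10 mm below the mouth, the nose already inside.
- key_stand: Fixed block of light wood, 44 mm (x) x 104 mm (y) x 42 mm high; origin under its centre. The key stands in a round hole 20 mm wide, 34 mm deep, at y = +26 mm, its collar on the block's top; lift it straight up 35 mm or more to free it. Two short dark spare bits, 18 mm high, are fixed at y = -12 and -34 mm.
- press_mouth (a point): Centre of the square socket's mouth in the round steel spindle, 116 mm above the desk; its axes are the press's and do not turn. Socket 13.5 mm wide, 36 mm deep. Its angle differs every time and is not measured: the shank enters within about 0.1 rad of a match, which recurs every quarter turn. The spindle drags with about 0.2 Nm, so a key resting on it with a few N slides round without turning it.
- press: Fixed screw press: grey base 170 (x) x 220 mm (y), black pad with its top 20 mm above the desk, steel columns at y = +/-94 mm, blue crossbeam along y from 74 to 106 mm height, 62 mm wide at the middle, cap nuts at its ends up to 117 mm. Origin under the base's centre; the spindle (hub 43 mm wide) is on its z axis. The spindle stays where it is left.
- platen: Aluminium plate 120 (x) x 130 mm (y) x 10 mm hung under the spindle; origin at the centre of its underside. Moves up and down only: 4.0 mm down per rad of clockwise spindle turn. Starts 0.5 to 4 mm above the notebook. It is sprung: once it touches it stops, and each further 0.1 rad adds about 12 N of pressure and 0.04 Nm to the turning moment.
- notebook: Loose notebook, 210 mm (x) x 152 mm (y) x 13 mm over its wire spine (the pressed block is 9.7 mm thick), lying flat on the press's pad under the platen; origin at the centre of its underside.
- calculator: Bystander: desk calculator 125 x 81 x 15 mm lying behind the stand; origin at its underside.
- stapler: Bystander: dark red stapler 141 x 60 x 49 mm at the back left; origin at its underside.
- earbud_case: Bystander: white earbud case 49 x 57 x 22 mm behind the press; origin at its underside.

How it is judged (in metres and radians):
On the way, in this order (a step that is already met when the one before it is completed fails the run):
1. the key stands fully home in the spindle (collar within 3.5 mm of the mouth) before the notebook is pressed (z of key_tip in the frame of press_mouth below -0.0265 m and horizontal distance between key_tip and press_mouth below 0.003 m and angle between key's own z axis and vertical below 0.08 rad and contact force between platen and notebook below 4 N), for 0.1 s.
2. the platen presses the notebook with more than 15 N (z of key_tip in the frame of press_mouth below -0.0265 m and horizontal distance between key_tip and press_mouth below 0.003 m and angle between key's own z axis and vertical below 0.08 rad and contact force between platen and notebook above 15 N), for 0.2 s.
At the end, for the whole second after the job is handed in: the key stands upright in the spindle, fully home (collar within 3.5 mm of the mouth, axis within 3 mm, tilt under 0.08 rad) and at rest; the platen presses the notebook with 15 to 75 N; the notebook lies within 10 mm of where it was (all of step 2 and contact force between platen and notebook below 75 N and distance of notebook from where it was at the start of the episode below 0.01 m and linear speed of key below 0.02 m/s); the robot touches nothing.
It fails at once if the key is forced: pressed on the press with over 40 N while its square is not yet in the socket (tip less than 12.5 mm deep) (contact force between key and press above 40 N and z of key_tip in the frame of press_mouth above -0.0125 m).
It fails at once if the notebook is crushed (over 90 N under the platen) (contact force between platen and notebook above 90 N).
It fails at once if the robot leans on the press or notebook (over 15 N) (contact force between any of the arm, the fingers and press above 15 N or contact force between the fingers and notebook above 15 N).
It fails at once if a bystander is shifted by more than 30 mm (distance of any of calculator, stapler, earbud_case from where it was at the start of the episode above 0.03 m).
It also fails if it takes over 72 s, if anything falls off the work surface, if the arm or the gripper's body presses on something with over 40 N, if the wrist force passes 120 N, or if a joint passes its speed limit or range.

## Working session

There is one attempt and no reset: what is moved stays moved. The work goes in short steps, Python scripts to look and compute and a tool call to move; the robot and the scene stay as the last step left them, time stands still between calls to the robot, and variables do not carry over. Pictures are saved under pics/ and viewed, at most 10 in all, crops included, and the job is handed in when it is done.

Besides the shell and the picture viewer there is one more tool, called after ">>>" by a JSON object that holds its "op" and its "data". arm_command: Moves the arm, as the interface text tells. Its arguments: {"type":"object","properties":{"plan":{"type":"array"}},"required":["plan"]}

```bash
mkdir -p pics; cat > h.py <<'E'
import numpy as np, cv2
from plant import r
def world(name,depth):
    c=r.get_calibration(name);K=np.array(c["camera_matrix"]);R=np.array(c["orientation"]);e=np.array(c["eye"])
    v,u=np.mgrid[:384,:512]
    p=np.stack([(u-K[0,2])/K[0,0]*depth,(v-K[1,2])/K[1,1]*depth,depth],-1)
    return p@R.T+e
E
python3 - <<'E'
from h import *
s=r.observe();print(s)
for n in("scene","top"):
    p,d=r.grab_frame(n);cv2.imwrite(f"pics/{n}0.png",p[...,::-1]);np.savez(f"{n}0.npz",p=p,d=d)
    print(n,r.get_calibration(n))
a=cv2.imread("pics/scene0.png");b=cv2.imread("pics/top0.png")
cv2.imwrite("pics/both.png",cv2.resize(np.vstack([a,b]),None,fx=.78,fy=.78))
E
```

```text
{'time_s': 0.0, 'joints': array([-7.27710190e+01,  2.05984987e+01,  8.65970873e+01,  8.52922940e-04,
        7.29095246e+01, -6.59461127e+00]), 'qd': array([-0.12097334, -0.06372194,  0.0706922 , -0.02353765,  0.13577093,
       -0.02827288]), 'effort': array([ 9.54775387e-04, -5.27613366e+01, -2.78619576e+01,  1.03214413e-04,
        1.31205816e-02, -1.64947761e-05]), 'ee_pos': array([ 242.14267863, -548.19929664,  209.36039095]), 'tcp_rot': array([[ 9.14795257e-01,  4.03917512e-01, -5.29779684e-04],
       [ 4.03917797e-01, -9.14793599e-01,  1.75642192e-03],
       [ 2.24810508e-04, -1.82075388e-03, -9.99998317e-01]]), 'ft_force': array([-0.03276244, -1.13405685, -0.7891615 ]), 'wrist_torque': array([-0.00386668,  0.01532651, -0.03154077]), 'grip_force': 0.0, 'gripper_width': 85.85582724255697}
scene {'camera_matrix': array([[493.62650712,   0.        , 263.52508848],
       [  0.        , 493.62650712, 187.53290632],
       [  0.        ,   0.        ,   1.        ]]), 'eye': array([ 854.13121932, -646.93074125,  835.11133702]), 'orientation': array([[ 0.9114631 ,  0.30559849, -0.27539895],
       [ 0.41138025, -0.67894611,  0.60811057],
       [-0.00114337, -0.66756403, -0.74455151]])}
top {'camera_matrix': array([[375.4039873 ,   0.        , 253.9265721 ],
       [  0.        , 375.4039873 , 189.28241538],
       [  0.        ,   0.        ,   1.        ]]), 'eye': array([392.37880286, -69.57541956, 947.06652688]), 'orientation': array([[-2.64438654e-02, -9.70206062e-01,  2.40833802e-01],
       [-9.99631465e-01,  2.71434090e-02, -4.12815765e-04],
       [-6.13653403e-03, -2.40755962e-01, -9.70566283e-01]])}
```

View pics/top0.png

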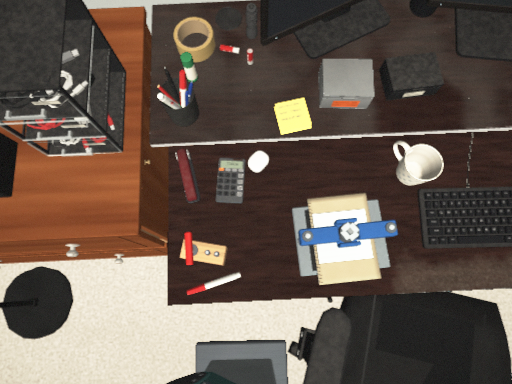

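View pics/scene0.png

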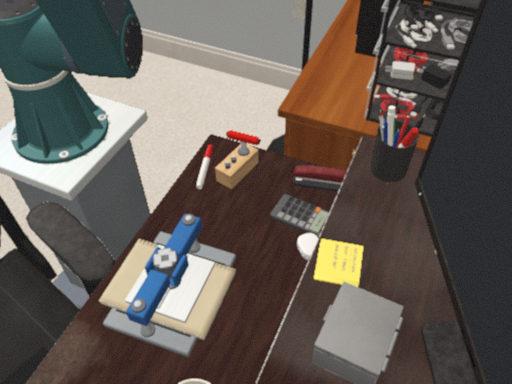

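The top view shows the key's red bar at (188,249) in the stand (204,252), and the press hub at (349,232) with its blue beam from (300,238) to (397,228). In the scene view the bar is at (243,137) and the hub at (165,258). Next I measure them.

```bash
cat >> h.py <<'E'
def ray(name,uv,z):
    c=r.get_calibration(name);K=np.array(c["camera_matrix"]);R=np.array(c["orientation"]);e=np.array(c["eye"])
    q=np.c_[np.asarray(uv,float).reshape(-1,2),np.ones(len(np.asarray(uv).reshape(-1,2)))]@np.linalg.inv(K).T@R.T
    return e+q*((z-e[2])/q[:,2])[:,None]
E
python3 - <<'E'
from h import *
for n in("top","scene"):
    f=np.load(n+"0.npz");p=f["p"].astype(int);d=f["d"];W=world(n,d)
    R,G,B=p[...,0],p[...,1],p[...,2]
    def show(lbl,m,z):
        m=m.astype(np.uint8);k,l,st,c=cv2.connectedComponentsWithStats(m)
        for i in range(1,k):
            if st[i,4]<25: continue
            q=np.argwhere(l==i)[:,::-1];w=ray(n,q,z);w2=W[l==i]
            rc=cv2.minAreaRect(w[:,:2].astype(np.float32))
            print(n,lbl,st[i],c[i].round(1),"rect",np.round(rc[0],1),np.round(rc[1],1),round(rc[2],1),"dep med",np.median(w2,0).round(1))
    x0=W[...,0]<720
    desk=(W[...,0]>300)&(W[...,0]<700)&(np.abs(W[...,1])<450)
    show("red",(R>150)&(G<60)&(B<60)&desk&(W[...,2]>50),84)
    show("blue",(B>110)&(R<70)&(B-R>60)&desk,106)
    show("wood",(R>170)&(B<140)&(R-B>50)&(G>100)&desk&(W[...,1]>100),42)
    show("hub",(W[...,2]>110)&(W[...,2]<135)&(np.abs(R-B)<40)&desk&(W[...,1]<0),116)
t=np.load("top0.npz")["p"];s=np.load("scene0.npz")["p"]
a=cv2.resize(t[205:280,290:405],(690,450),interpolation=2)[:290];
a=cv2.resize(t[210:255,320:380],(400,300),interpolation=2);b=cv2.resize(s[235:280,135:195],(400,300),interpolation=2)
c=cv2.resize(t[225:277,165:235],(400,300),interpolation=2);e=cv2.resize(s[120:190,205:298],(400,300),interpolation=2)
cv2.imwrite("pics/crop.png",np.vstack([np.hstack([a,b]),np.hstack([c,e])])[...,::-1])
E
```

```text
top red [184 232   9  33  65] [189.9 245.7] rect [473.8  78.6] [74.3 14.5] 14.0 dep med [480.5  76.2  92.8]
top blue [299 218  61  29 242] [331.9 232.6] rect [ 493.7 -233.4] [ 59.3 131.2] 4.2 dep med [ 502.  -258.3  104.8]
top blue [371 220  25   4  32] [382.5 221.4] rect [ 517.5 -358.8] [ 5.6 54.6] 3.2 dep med [ 518.6 -356.8  104.1]
top blue [381 231  17   6  36] [391.2 234.4] rect [ 487.4 -370.4] [ 7.6 38.4] 16.5 dep med [ 487.6 -377.5  103.8]
top wood [ 98 179  41   6 146] [120.7 181.6] rect [646.5 269.4] [100.5  13. ] 88.4 dep med [631.8 241.8  94. ]
top hub [339 222  20  20 255] [348.8 231.3] rect [ 496.7 -277.3] [39.8 42.6] 24.6 dep med [ 496.9 -277.5  115.2]
top hub [386 222  10  11  86] [390.6 227. ] rect [ 503.9 -370.8] [19.9 22.6] 83.7 dep med [ 504.  -371.5  113.3]
top hub [302 231  11  10  82] [307.  235.5] rect [ 490.1 -184.5] [20.  20.7] 42.4 dep med [ 489.6 -184.6  113.2]
scene red [227 131  31  12 148] [242.3 136.3] rect [468.3  88.2] [72.2 15.5] 4.0 dep med [474.6  78.1  94.5]
scene blue [166 217  34  38 512] [181.6 235.8] rect [ 494.2 -214.8] [34.6 88. ] 4.3 dep med [ 498.  -220.5  105.5]
scene blue [169 254  17  32 152] [177.  269.1] rect [ 525.6 -284.8] [13.7 63.4] 12.7 dep med [ 524.  -284.2  104.5]
scene blue [146 258   6  11  27] [148.7 263.3] rect [ 475.  -294.9] [ 4.6 21.3] 4.9 dep med [ 474.7 -295.2  105.8]
scene blue [126 269  42  50 689] [149.5 291. ] rect [ 505.1 -345.5] [34.7 88.9] 6.7 dep med [ 506.8 -338.3  105.5]
scene wood [328 102  13  20  48] [333.1 112.6] rect [615.1 307. ] [80.7  8.9] 89.7 dep med [631.5 235.3  94.6]
scene hub [183 214  12  11 108] [188.6 219. ] rect [ 493.6 -187.8] [20.3 24.2] 29.7 dep med [ 492.7 -187.1  113.2]
scene hub [153 248  25  22 386] [164.7 258.7] rect [ 499.9 -280.1] [42.5 43.3] 24.2 dep med [ 499.9 -280.9  115.5]
scene hub [131 299  15  13 157] [138.  305.1] rect [ 508.1 -374.6] [23.2 21.4] 24.3 dep med [ 507.5 -374.   113.1]
```

View pics/crop.png

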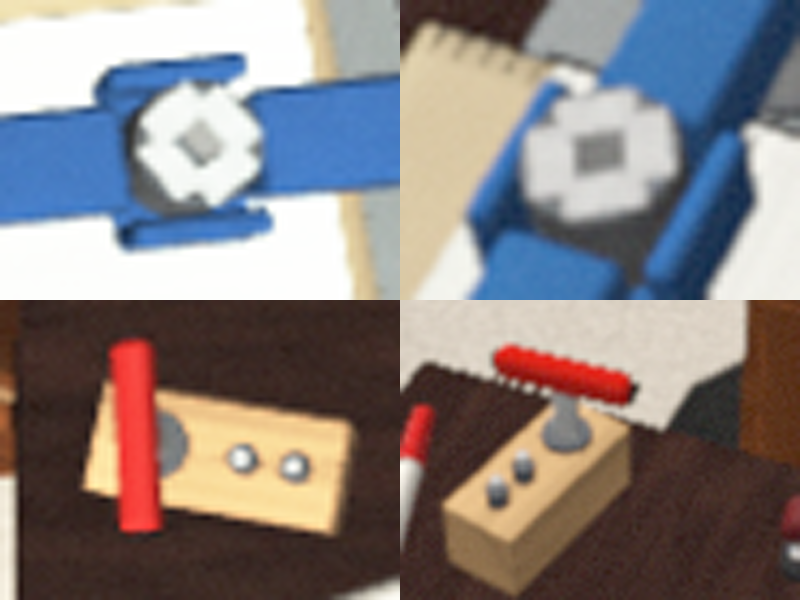

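The crop shows the socket square turned about 45° in the top view, and the key with its bar roughly along world x. I refine the bar axis, the grip position and the socket angle.

```bash
python3 - <<'E'
from h import *
for n in("top","scene"):
    f=np.load(n+"0.npz");p=f["p"].astype(int);d=f["d"];W=world(n,d)
    R,G,B=p[...,0],p[...,1],p[...,2]
    m=(R>110)&(G<90)&(B<90)&(R-G>60)
    u0,v0=(188,249) if n=="top" else (243,137)
    k,l=cv2.connectedComponents(m.astype(np.uint8));v,u=np.mgrid[:384,:512]
    near=m&(abs(u-u0)<25)&(abs(v-v0)<25);i=np.bincount(l[near]).argmax();q=np.argwhere(l==i)[:,::-1]
    w=ray(n,q,94)[:,:2];c=(w.min(0)+w.max(0))/2;e,V=np.linalg.eigh(np.cov(w.T));a=V[:,1]
    print(n,"bar n",len(q),"mean",w.mean(0).round(1),"mid",c.round(1),"ang",(np.degrees(np.arctan2(a[1],a[0]))+90)%180-90)
    # socket
    c=ray(n,q,116)
    hub=(497,-277.3) if n=="top" else (500,-280)
    w=ray(n,np.c_[u.ravel(),v.ravel()],116).reshape(384,512,3)
    g=cv2.cvtColor(f["p"],cv2.COLOR_RGB2GRAY).astype(int)
    near=np.hypot(w[...,0]-hub[0],w[...,1]-hub[1])<13
    mm=near&(g<(g[near].min()+g[near].max())/2+15)
    q=w[mm][:,:2];print("socket n",len(q),q.mean(0),cv2.minAreaRect(q.astype(np.float32)))
    z=(q-q.mean(0))@[1,1j];print("4fold ang",np.degrees(np.angle(-(abs(z)**4*np.exp(4j*np.angle(z))).sum()))/4)
E
python3 -c "
from h import *
print(r.get_calibration('wrist'))"
```

```text
top bar n 233 mean [472.2  81.3] mid [472.1  82.4] ang 4.44864054275331
socket n 31 [ 497.24362316 -278.87884147] ((496.9019470214844, -279.6465148925781), (12.188255310058594, 11.321639060974121), 41.59657669067383)
4fold ang 35.04161270303088
scene bar n 224 mean [475.5  76. ] mid [474.7  75.6] ang 2.6259097707027195
socket n 51 [ 498.23997558 -278.88638465] ((498.40521240234375, -278.7604675292969), (12.09075927734375, 13.65765380859375), 32.186702728271484)
4fold ang 34.85295496910187
{'camera_matrix': array([[297.31863964,   0.        , 263.5667186 ],
       [  0.        , 297.31863964, 190.73375789],
       [  0.        ,   0.        ,   1.        ]]), 'tool_from_camera': array([[ 8.75880382e-05, -9.54057313e-01, -2.99624157e-01,
         7.69599118e+01],
       [ 9.99999891e-01, -5.38256836e-05,  4.63717003e-04,
        -1.22696520e+00],
       [-4.58540073e-04, -2.99624165e-01,  9.54057205e-01,
        -1.63803077e+02],
       [ 0.00000000e+00,  0.00000000e+00,  0.00000000e+00,
         1.00000000e+00]])}
```

The manual's scale: shifts go in shares of 750 mm and turns go in shares of pi rad. Converting my numbers, 0.26 m is 0.3467, 0.205 m is 0.2733, -0.14 rad is -0.0446.

>>> {"op": "arm_command", "data": {"plan": [{"linear": [0.02,0.056,0],"turn": [0,0,-0.0064],"jaw": 0.085},{"linear": [0.0467,0.1267,0],"turn": [0,0,-0.0159],"jaw": 0.085},{"linear": [0.0733,0.2,0],"turn": [0,0,-0.0255],"jaw": 0.085},{"linear": [0.1,0.2733,0],"turn": [0,0,-0.035],"jaw": 0.085},{"linear": [0.1267,0.3467,0],"turn": [0,0,-0.0446],"jaw": 0.085}]}}

```text
time_s: 0.72
ee_pos: [337.5, -287.0, 210.0]
tcp_rot: [[0.963, 0.271, -0.0], [0.271, -0.963, 0.0], [0.0, -0.0, -1.0]]
ft_force: [1.4, 0.3, 0.3]
gripper_width: 84.9
grip_force: 0.0
```

To row units: 0.265 m is 0.3533, 0.22 m is 0.2933, -0.15 rad is -0.0477.

>>> {"op": "arm_command", "data": {"plan": [{"linear": [0.0267,0.0733,0],"turn": [0,0,-0.0095],"jaw": 0.085},{"linear": [0.0533,0.1467,-0.0133],"turn": [0,0,-0.0191],"jaw": 0.085},{"linear": [0.08,0.22,-0.0267],"turn": [0,0,-0.0286],"jaw": 0.085},{"linear": [0.1067,0.2933,-0.04],"turn": [0,0,-0.0382],"jaw": 0.085},{"linear": [0.1267,0.3533,-0.0533],"turn": [0,0,-0.0477],"jaw": 0.085}]}}

```text
time_s: 1.35
ee_pos: [432.6, -21.7, 169.8]
tcp_rot: [[0.992, 0.125, 0.0], [0.125, -0.992, 0.0], [0.0, -0.0, -1.0]]
ft_force: [0.3, -0.6, 0.5]
gripper_width: 84.9
grip_force: 0.0
```

To row units: 0.103 m is 0.1373, 0.08 m is 0.1067, -0.064 rad is -0.0204.

>>> {"op": "arm_command", "data": {"plan": [{"linear": [0.02,0.06,0],"turn": [0,0,-0.0095],"jaw": 0.085},{"linear": [0.04,0.1067,0],"turn": [0,0,-0.0159],"jaw": 0.085},{"linear": [0.0547,0.1373,0],"turn": [0,0,-0.0204],"jaw": 0.085},{"linear": [0.0547,0.1373,0],"turn": [0,0,-0.0204],"jaw": 0.085},{"linear": [0.0547,0.1373,0],"turn": [0,0,-0.0204],"jaw": 0.085}]}}

```text
time_s: 1.98
ee_pos: [472.6, 78.6, 169.8]
tcp_rot: [[0.998, 0.062, -0.001], [0.062, -0.998, -0.0], [-0.001, 0.0, -1.0]]
ft_force: [-0.6, -0.9, 0.2]
gripper_width: 85.5
grip_force: 0.0
```

```bash
cat >> h.py <<'E'
def wray(s,uv,z):
    c=r.get_calibration("wrist");K=np.array(c["camera_matrix"]);T=np.array(c["tool_from_camera"])
    q=np.asarray(uv,float).reshape(-1,2);x=(q-[K[0,2],K[1,2]])/K[0,0];t=np.linalg.norm(x,axis=1)
    d=np.c_[x*(np.sin(t)/np.maximum(t,1e-9))[:,None],np.cos(t)]
    R=np.array(s["tcp_rot"]);d=d@T[:3,:3].T@R.T;o=R@T[:3,3]+s["ee_pos"]
    return o+d*((z-o[2])/d[:,2])[:,None]
E
python3 - <<'E'
from h import *
s=r.observe();p,d=r.grab_frame("wrist");cv2.imwrite("pics/w1.png",p[...,::-1]);np.savez("w1.npz",p=p,d=d)
R,G,B=[p[...,i].astype(int) for i in range(3)]
print(s["ee_pos"],s["tcp_rot"],s["joints"],s["ft_force"],s["wrist_torque"])
m=((R>110)&(G<90)&(B<90)&(R-G>60)).astype(np.uint8)
k,l,st,c=cv2.connectedComponentsWithStats(m)
for i in range(1,k):
    if st[i,4]<300: continue
    w=wray(s,np.argwhere(l==i)[:,::-1],94)[:,:2];e,V=np.linalg.eigh(np.cov(w.T));a=V[:,1]
    print(st[i],c[i],w.mean(0),cv2.minAreaRect(w.astype(np.float32)),np.degrees(np.arctan2(a[1],a[0])))
E
```

```text
[472.55478635  78.64491738 169.82326963] [[ 9.98055585e-01  6.23175846e-02 -1.25194382e-03]
 [ 6.23171731e-02 -9.98056329e-01 -3.65059674e-04]
 [-1.27226009e-03  2.86332247e-04 -9.99999150e-01]] [ 1.19573021e+00  1.32428143e+01  1.03912051e+02 -2.18059653e-02
  6.29172882e+01  8.76328308e+01] [-0.61314247 -0.9141275   0.2216377 ] [0.00348303 0.07394376 0.01163077]
[  0   0  59  26 560] [20.19642857  7.44107143] [656.54111542 344.37732035] ((659.1781005859375, 334.1000671386719), (29.11904525756836, 92.7554931640625), 3.7045977115631104) 85.05556953754221
[    0     0   133   149 10945] [ 65.55815441 102.75230699] [548.19175175 273.84681703] ((570.1005249023438, 288.131103515625), (128.73814392089844, 176.91786193847656), 1.6260709762573242) 91.17602655476006
[ 243    0   32   53 1229] [258.88527258  25.32302685] [610.3064624   92.12054117] ((610.8545532226562, 92.25385284423828), (46.896949768066406, 18.984664916992188), 12.41952896118164) -165.76192947051246
[   0   18  128   39 1345] [42.13457249 34.36579926] [619.77239179 307.9784311 ] ((626.5899047851562, 289.88702392578125), (33.300384521484375, 168.66897583007812), 2.2834935188293457) 87.57461008980367
[ 249  146   20   85 1522] [258.51971091 187.27069645] [475.9490715   84.27176712] ((474.20501708984375, 84.05097961425781), (74.60930633544922, 15.789141654968262), 3.8062732219696045) -176.4934579849483
[241 232  39  18 424] [260.54009434 241.60613208] [425.42922936  79.61405544] ((424.6512756347656, 80.44078826904297), (12.71806812286377, 34.09931945800781), 18.9603328704834) 107.35130163187485
```

View pics/w1.png

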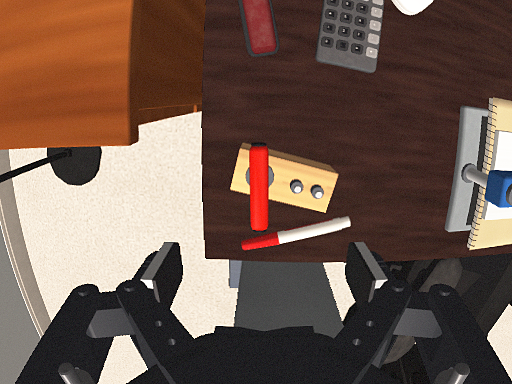

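The bar lies at pixel (259,187), with the pads' midline at about column 263. So the bar is about 4 mm to the left (+y), angle 3.6°. I correct this and descend to just above it.

To row units: -0.066 m is -0.088, -0.06 m is -0.08.

>>> {"op": "arm_command", "data": {"plan": [{"linear": [0.002,0.0053,-0.0267],"turn": [0,0,0],"jaw": 0.085},{"linear": [0.002,0.0053,-0.0533],"turn": [0,0,0],"jaw": 0.085},{"linear": [0.002,0.0053,-0.08],"turn": [0,0,0],"jaw": 0.085},{"linear": [0.002,0.0053,-0.088],"turn": [0,0,0],"jaw": 0.085},{"linear": [0.002,0.0053,-0.088],"turn": [0,0,0],"jaw": 0.085}]}}

```text
time_s: 2.65
ee_pos: [474.5, 82.5, 104.2]
tcp_rot: [[0.998, 0.061, -0.001], [0.061, -0.998, 0.0], [-0.001, -0.0, -1.0]]
ft_force: [-1.4, -0.8, -0.7]
gripper_width: 85.1
grip_force: 0.0
```

```bash
python3 - <<'E'
from h import *
s=r.observe();p,d=r.grab_frame("wrist");cv2.imwrite("pics/w2.png",p[...,::-1])
R,G,B=[p[...,i].astype(int) for i in range(3)]
print(s["ee_pos"])
m=((R>110)&(G<90)&(B<90)&(R-G>60)).astype(np.uint8)
k,l,st,c=cv2.connectedComponentsWithStats(m)
for i in range(1,k):
    if st[i,4]<1000: continue
    w=wray(s,np.argwhere(l==i)[:,::-1],94)[:,:2];e,V=np.linalg.eigh(np.cov(w.T));a=V[:,1]
    print(st[i],c[i],w.mean(0),cv2.minAreaRect(w.astype(np.float32)),np.degrees(np.arctan2(a[1],a[0])))
E
```

```text
[474.50303612  82.54703283 104.1636098 ]
[    0     0    97   165 10327] [ 47.1550305  106.52725864] [548.83212121 242.96111139] ((564.4979858398438, 251.4142303466797), (115.17095947265625, 103.62035369873047), 1.3026851415634155) 103.43858326693658
[ 246    0   37   43 1250] [264.424   19.9824] [598.9990418   90.85232653] ((599.6888427734375, 90.66127014160156), (27.787769317626953, 17.851926803588867), 13.545129776000977) -163.4305600156916
[ 241  165   46  117 3008] [263.03656915 225.58344415] [471.68559462  83.91093413] ((470.9580383300781, 88.03009033203125), (81.30813598632812, 31.463855743408203), 10.171518325805664) -176.3461309150871
```

View pics/w2.png

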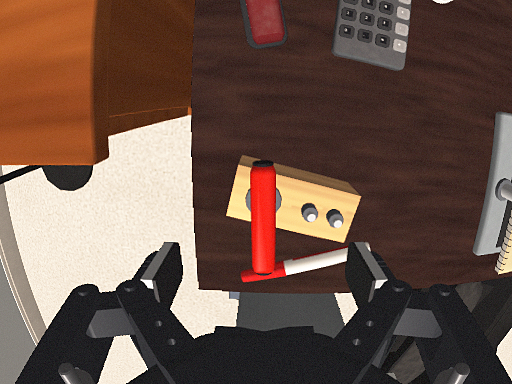

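The bar is centred between the pads (column 263), and the stand and spare bits at (311,213) and (335,218) are clear. I descend, grip and lift straight up.

To row units: -0.036 m is -0.048, -0.02 m is -0.0267.

>>> {"op": "arm_command", "data": {"plan": [{"linear": [0,0,-0.0267],"turn": [0,0,0],"jaw": 0.085},{"linear": [0,0,-0.048],"turn": [0,0,0],"jaw": 0.085},{"linear": [0,0,-0.048],"turn": [0,0,0],"jaw": 0.04},{"linear": [0,0,-0.048],"turn": [0,0,0],"jaw": 0.01},{"linear": [0,0,-0.048],"turn": [0,0,0],"jaw": 0.01}]}}

```text
time_s: 3.32
ee_pos: [475.6, 83.2, 69.0]
tcp_rot: [[0.998, 0.062, 0.002], [0.062, -0.998, 0.0], [0.002, -0.0, -1.0]]
ft_force: [1.0, -0.2, -0.5]
gripper_width: 31.4
grip_force: 0.0
```

>>> {"op": "arm_command", "data": {"plan": [{"linear": [0,0,0],"turn": [0,0,0],"jaw": 0.01},{"linear": [0,0,0],"turn": [0,0,0],"jaw": 0.01},{"linear": [0,0,0],"turn": [0,0,0],"jaw": 0.01},{"linear": [0,0,0],"turn": [0,0,0],"jaw": 0.01},{"linear": [0,0,0.0013],"turn": [0,0,0],"jaw": 0.01}]}}

```text
time_s: 3.95
ee_pos: [474.9, 83.2, 69.4]
tcp_rot: [[0.998, 0.062, 0.0], [0.062, -0.998, 0.0], [0.0, -0.0, -1.0]]
ft_force: [-0.6, 0.7, -0.6]
gripper_width: 13.8
grip_force: 58.6
```

>>> {"op": "arm_command", "data": {"plan": [{"linear": [0,0,0.02],"turn": [0,0,0],"jaw": 0.01},{"linear": [0,0,0.0533],"turn": [0,0,0],"jaw": 0.01},{"linear": [0,0,0.1067],"turn": [0,0,0],"jaw": 0.01},{"linear": [0,0,0.16],"turn": [0,0,0],"jaw": 0.01},{"linear": [0,0,0.1867],"turn": [0,0,0],"jaw": 0.01}]}}

```text
time_s: 4.58
ee_pos: [475.6, 83.2, 211.3]
tcp_rot: [[0.998, 0.062, 0.003], [0.062, -0.998, 0.0], [0.003, -0.0, -1.0]]
ft_force: [-0.0, 0.3, -2.6]
gripper_width: 13.9
grip_force: 58.8
```

```bash
python3 - <<'E'
from h import *
s=r.observe();p,d=r.grab_frame("wrist")
R,G,B=[p[...,i].astype(int) for i in range(3)]
print(s["ee_pos"],s["gripper_width"],s["ft_force"],s["wrist_torque"])
m=((R>80)&(G<90)&(B<90)&(R-G>50)).astype(np.uint8)
k,l,st,c=cv2.connectedComponentsWithStats(m)
for i in range(1,k):
    if st[i,4]>1000:print(st[i],c[i])
q=p[180:384,140:390,::-1];t,_=r.grab_frame("scene")
cv2.imwrite("pics/w3.png",np.hstack([cv2.resize(q,(480,392)),cv2.resize(t[60:220,150:280,::-1],(318,392))]))
E
```

```text
[475.6067208   83.24536053 211.278907  ] 13.912620811109134 [-0.0410686   0.29807613 -2.5512015 ] [ 0.04034344  0.00598312 -0.0141813 ]
[   0    0  150   66 3487] [51.60281044 30.46888443]
[    0     0   156   147 11362] [ 77.39878543 105.04435839]
[ 246    0   33   63 1394] [262.56097561  29.93041607]
[ 247  182   34  125 3394] [263.63759576 240.90247496]
```

View pics/w3.png

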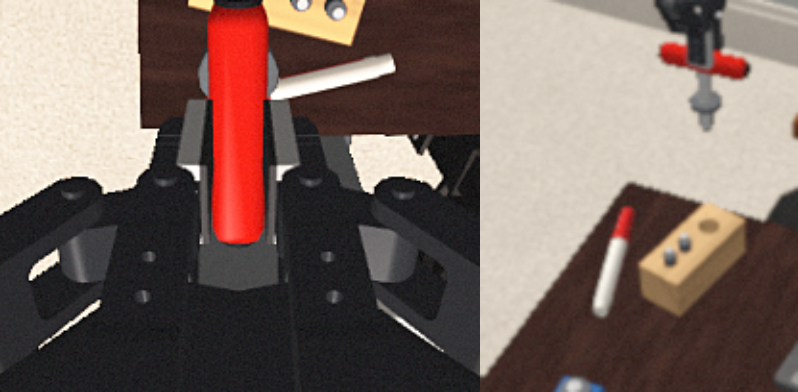

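The key is lifted and upright, centred in the jaws (bar rows 182–307, column 263). I work out its offset along the tool x axis.

```bash
python3 - <<'E'
from h import *
s=r.observe();R=np.array(s["tcp_rot"])
for dz,uv in((28,[(263,182),(263,306.5)]),(19,[(263,182),(263,306.5)])):
    print(dz,((wray(s,uv,s["ee_pos"][2]+dz)-s["ee_pos"])@R).round(1))
# scene: bar extents
t,d=r.grab_frame("scene");a,b,c=[t[...,i].astype(int) for i in range(3)]
m=((a>110)&(b<90)&(c<90)&(a-b>60)).astype(np.uint8);k,l,st,ce=cv2.connectedComponentsWithStats(m)
for n in("scene","top"):
    t,d=r.grab_frame(n);a,b,c=[t[...,i].astype(int) for i in range(3)]
    W=world(n,d);M=(a>110)&(b<90)&(c<90)&(a-b>60)&(W[...,2]>200)&(W[...,2]<260)&(abs(W[...,0]-475)<60)&(abs(W[...,1]-83)<40)
    w=ray(n,np.argwhere(M)[:,::-1],s["ee_pos"][2]+23)[:,:2]
    print(n,len(w),w.mean(0),w.min(0),w.max(0))
# key steel tip in scene
t,d=r.grab_frame("scene");W=world("scene",d)
M=(np.hypot(W[...,0]-475,W[...,1]-83)<30)&(W[...,2]<195)&(W[...,2]>140)
for lo,hi in((150,165),(165,180),(180,195)):
    q=M&(W[...,2]>=lo)&(W[...,2]<hi);print(lo,q.sum(),W[q].mean(0) if q.any() else 0)
print("tip px lowest",np.argwhere(M)[-3:], W[M][-3:])
E
```

```text
28 [[ 38.2  -1.5 -27.8]
 [-36.2  -1.5 -28.2]]
19 [[ 35.6  -1.5 -18.8]
 [-43.7  -1.6 -19.2]]
scene 201 [477.21032579  75.0844615 ] [437.64550041  61.26813552] [513.91155276  93.5800328 ]
top 127 [447.71818003  79.31764345] [435.03503878  72.00527087] [463.07127102  87.4253718 ]
150 16 [473.42295403  78.75995875 160.83317851]
165 26 [473.46921105  77.82284445 170.26801776]
180 100 [473.51324589  78.0894394  187.05458513]
tip px lowest [[114 241]
 [114 242]
 [115 241]] [[474.87003556  75.44485525 160.25571107]
 [475.91849008  78.00982604 158.67347789]
 [471.3610122   81.92089009 151.41624835]]
```

To row units: -0.22 m is -0.2933, -0.17 m is -0.2267, 0.38 rad is 0.121.

>>> {"op": "arm_command", "data": {"plan": [{"linear": [0.0027,-0.04,0],"turn": [0,0,0.0159],"jaw": 0.01},{"linear": [0.0067,-0.0933,0],"turn": [0,0,0.0382],"jaw": 0.01},{"linear": [0.0107,-0.16,0],"turn": [0,0,0.0637],"jaw": 0.01},{"linear": [0.0147,-0.2267,0],"turn": [0,0,0.0891],"jaw": 0.01},{"linear": [0.02,-0.2933,0],"turn": [0,0,0.121],"jaw": 0.01}]}}

```text
time_s: 5.5
ee_pos: [488.9, -138.0, 207.7]
tcp_rot: [[0.903, 0.43, -0.002], [0.43, -0.903, 0.001], [-0.002, -0.002, -1.0]]
ft_force: [1.4, 0.1, -1.4]
gripper_width: 13.4
grip_force: 58.9
```

To row units: -0.141 m is -0.188, -0.125 m is -0.1667, 0.29 rad is 0.0923.

>>> {"op": "arm_command", "data": {"plan": [{"linear": [0.004,-0.0667,0],"turn": [0,0,0.0255],"jaw": 0.01},{"linear": [0.008,-0.1267,0],"turn": [0,0,0.0509],"jaw": 0.01},{"linear": [0.012,-0.1667,0],"turn": [0,0,0.0732],"jaw": 0.01},{"linear": [0.0133,-0.188,0],"turn": [0,0,0.0923],"jaw": 0.01},{"linear": [0.0133,-0.188,0],"turn": [0,0,0.0923],"jaw": 0.01}]}}

```text
time_s: 6.12
ee_pos: [499.1, -278.5, 207.5]
tcp_rot: [[0.745, 0.667, -0.002], [0.667, -0.745, 0.002], [-0.001, -0.003, -1.0]]
ft_force: [0.5, 0.5, -1.7]
gripper_width: 13.6
grip_force: 58.9
```

>>> {"op": "arm_command", "data": {"plan": [{"linear": [0,0,0],"turn": [0,0,0],"jaw": 0.01},{"linear": [0,0,0],"turn": [0,0,0],"jaw": 0.01},{"linear": [0,0,0],"turn": [0,0,0],"jaw": 0.01},{"linear": [0,0,0],"turn": [0,0,0],"jaw": 0.01},{"linear": [0,0,0],"turn": [0,0,0],"jaw": 0.01}]}}

```text
time_s: 6.75
ee_pos: [499.9, -277.7, 209.3]
tcp_rot: [[0.744, 0.668, 0.0], [0.668, -0.744, -0.0], [0.0, 0.0, -1.0]]
ft_force: [-0.1, 0.1, -2.3]
gripper_width: 13.9
grip_force: 58.9
```

```bash
python3 - <<'E'
from h import *
s=r.observe();p,d=r.grab_frame("wrist");np.savez("w4.npz",p=p,d=d,R=s["tcp_rot"],e=s["ee_pos"])
print(s["ee_pos"],s["tcp_rot"],s["joints"],s["ft_force"],s["wrist_torque"])
cv2.imwrite("pics/w4.png",p[...,::-1])
E
```

```text
[ 499.9249355  -277.71566437  209.32720541] [[ 7.43850370e-01  6.68346162e-01  1.83035390e-04]
 [ 6.68346185e-01 -7.43850365e-01 -1.08465044e-04]
 [ 6.36587454e-05  2.03012768e-04 -9.99999977e-01]] [-3.59733515e+01  1.82910345e+01  9.01497232e+01  1.19213642e-03
  7.15471047e+01  1.20867210e+01] [-0.14578326  0.11682368 -2.29893924] [ 0.00974961  0.03450359 -0.00634014]
```

View pics/w4.png

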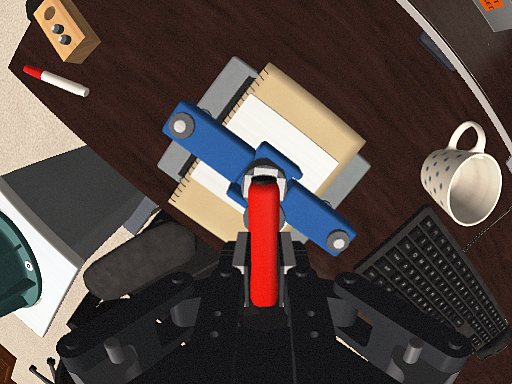

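The bar hides most of the hub, but both cap nuts at (182,125) and (338,242) are visible, and their midpoint gives the spindle axis.

```bash
python3 - <<'E'
from h import *
f=np.load("w4.npz");p=f["p"];s=dict(tcp_rot=f["R"],ee_pos=f["e"]);hsv=cv2.cvtColor(p,cv2.COLOR_RGB2HSV)
v,u=np.mgrid[:384,:512];P=[]
for c in((182,125),(338,242)):
    m=(np.hypot(u-c[0],v-c[1])<14)&(hsv[...,1]<90)
    k,l=cv2.connectedComponents(m.astype(np.uint8));m=l==l[c[1],c[0]]
    q=np.argwhere(m)[:,::-1];(cc,rad)=cv2.minEnclosingCircle(q.astype(np.float32));print(len(q),q.mean(0),cc,rad)
    w=wray(s,q,115)[:,:2];o,rd=cv2.minEnclosingCircle(w.astype(np.float32));print("w",w.mean(0),o,rd);P.append(w.mean(0))
P=np.array(P);mid=P.mean(0);print("mid",mid,"span",np.linalg.norm(P[0]-P[1]),"dir",np.degrees(np.arctan2(*(P[0]-P[1])[::-1])))
print("mid in tool",(np.r_[mid,0]-np.r_[s["ee_pos"][:2],0])@s["tcp_rot"])
E
```

```text
548 [181.33394161 125.00912409] (181.5, 125.0) 13.313627243041992
w [ 493.18177489 -184.55613999] (493.16119384765625, -184.55233764648438) 12.13227653503418
422 [337.46682464 240.45734597] (337.3157958984375, 240.51315307617188) 11.95154094696045
w [ 507.01835969 -368.75558189] (507.3372497558594, -368.9681701660156) 13.053032875061035
mid [ 500.10006729 -276.65586094] span 184.71839506317843 dir 94.29584267661609
mid in tool [ 8.38587425e-01 -6.71286503e-01 -8.28963094e-05]
```

To row units: -0.038 m is -0.0507, -0.036 m is -0.048, -0.12 rad is -0.0382.

>>> {"op": "arm_command", "data": {"plan": [{"linear": [0.0004,-0.0005,-0.0133],"turn": [0,0,-0.0095],"jaw": 0.01},{"linear": [0.0004,-0.0005,-0.0267],"turn": [0,0,-0.0191],"jaw": 0.01},{"linear": [0.0004,-0.0005,-0.04],"turn": [0,0,-0.0318],"jaw": 0.01},{"linear": [0.0004,-0.0005,-0.048],"turn": [0,0,-0.0382],"jaw": 0.01},{"linear": [0.0004,-0.0005,-0.0507],"turn": [0,0,-0.0382],"jaw": 0.01}]}}

```text
time_s: 7.42
ee_pos: [499.7, -278.0, 170.3]
tcp_rot: [[0.819, 0.574, -0.001], [0.574, -0.819, 0.001], [-0.0, -0.001, -1.0]]
ft_force: [-1.0, 0.1, -1.9]
gripper_width: 13.9
grip_force: 58.9
```

To row units: -0.005 m is -0.0067, -0.001 m is -0.0013.

>>> {"op": "arm_command", "data": {"plan": [{"linear": [0,0,-0.0013],"turn": [0,0,0],"jaw": 0.01},{"linear": [0,0,-0.0027],"turn": [0,0,0],"jaw": 0.01},{"linear": [0,0,-0.004],"turn": [0,0,0],"jaw": 0.01},{"linear": [0,0,-0.0053],"turn": [0,0,0],"jaw": 0.01},{"linear": [0,0,-0.0067],"turn": [0,0,0],"jaw": 0.01}]}}

```text
time_s: 8.05
ee_pos: [500.2, -278.3, 166.2]
tcp_rot: [[0.819, 0.574, 0.0], [0.574, -0.819, 0.0], [0.0, 0.0, -1.0]]
ft_force: [0.2, 0.5, -2.4]
gripper_width: 14.0
grip_force: 58.9
```

To row units: -0.0045 m is -0.006, -0.004 m is -0.0053.

>>> {"op": "arm_command", "data": {"plan": [{"linear": [0,0,-0.0013],"turn": [0,0,0],"jaw": 0.01},{"linear": [0,0,-0.0027],"turn": [0,0,0],"jaw": 0.01},{"linear": [0,0,-0.004],"turn": [0,0,0],"jaw": 0.01},{"linear": [0,0,-0.0053],"turn": [0,0,0],"jaw": 0.01},{"linear": [0,0,-0.006],"turn": [0,0,0],"jaw": 0.01}]}}

```text
time_s: 8.68
ee_pos: [500.1, -278.2, 161.6]
tcp_rot: [[0.819, 0.574, -0.0], [0.574, -0.819, 0.0], [-0.0, -0.0, -1.0]]
ft_force: [0.1, 0.2, -0.9]
gripper_width: 13.7
grip_force: 58.9
```

To row units: -0.003 m is -0.004, -0.002 m is -0.0027.

>>> {"op": "arm_command", "data": {"plan": [{"linear": [0,0,-0.0013],"turn": [0,0,0],"jaw": 0.01},{"linear": [0,0,-0.0027],"turn": [0,0,0],"jaw": 0.01},{"linear": [0,0,-0.0027],"turn": [0,0,0],"jaw": 0.01},{"linear": [0,0,-0.004],"turn": [0,0,0],"jaw": 0.01},{"linear": [0,0,-0.004],"turn": [0,0,0],"jaw": 0.01}]}}

```text
time_s: 9.3
ee_pos: [500.1, -278.2, 158.6]
tcp_rot: [[0.819, 0.574, -0.0], [0.574, -0.819, 0.0], [-0.0, -0.0, -1.0]]
ft_force: [0.8, -0.1, -1.7]
gripper_width: 13.8
grip_force: 58.9
```

To row units: -0.01 m is -0.0133, -0.008 m is -0.0107.

>>> {"op": "arm_command", "data": {"plan": [{"linear": [0,0,-0.0027],"turn": [0,0,0],"jaw": 0.01},{"linear": [0,0,-0.0053],"turn": [0,0,0],"jaw": 0.01},{"linear": [0,0,-0.008],"turn": [0,0,0],"jaw": 0.01},{"linear": [0,0,-0.0107],"turn": [0,0,0],"jaw": 0.01},{"linear": [0,0,-0.0133],"turn": [0,0,0],"jaw": 0.01}]}}

```text
time_s: 9.93
ee_pos: [500.1, -278.2, 148.5]
tcp_rot: [[0.819, 0.574, -0.0], [0.574, -0.819, 0.0], [0.0, -0.0, -1.0]]
ft_force: [-0.2, -0.0, -1.2]
gripper_width: 13.5
grip_force: 58.9
```

To row units: -0.004 m is -0.0053, -0.003 m is -0.004.

>>> {"op": "arm_command", "data": {"plan": [{"linear": [0,0,-0.0013],"turn": [0,0,0],"jaw": 0.01},{"linear": [0,0,-0.0027],"turn": [0,0,0],"jaw": 0.01},{"linear": [0,0,-0.004],"turn": [0,0,0],"jaw": 0.01},{"linear": [0,0,-0.0053],"turn": [0,0,0],"jaw": 0.01},{"linear": [0,0,-0.0053],"turn": [0,0,0],"jaw": 0.01}]}}

```text
time_s: 10.55
ee_pos: [500.1, -278.2, 144.6]
tcp_rot: [[0.819, 0.574, -0.0], [0.574, -0.819, 0.0], [-0.0, -0.0, -1.0]]
ft_force: [-0.4, -0.5, -1.5]
gripper_width: 13.7
grip_force: 58.9
```

To row units: -0.0018 m is -0.0024, -0.0015 m is -0.002.

>>> {"op": "arm_command", "data": {"plan": [{"linear": [0,0,-0.0007],"turn": [0,0,0],"jaw": 0.01},{"linear": [0,0,-0.0013],"turn": [0,0,0],"jaw": 0.01},{"linear": [0,0,-0.002],"turn": [0,0,0],"jaw": 0.01},{"linear": [0,0,-0.0024],"turn": [0,0,0],"jaw": 0.01},{"linear": [0,0,-0.0024],"turn": [0,0,0],"jaw": 0.01}]}}

```text
time_s: 11.18
ee_pos: [500.2, -278.3, 143.1]
tcp_rot: [[0.819, 0.574, 0.0], [0.574, -0.819, -0.0], [0.0, 0.0, -1.0]]
ft_force: [0.0, 0.4, 1.4]
gripper_width: 13.6
grip_force: 59.1
```

```bash
python3 - <<'E'
from h import *
s=r.observe();print(s["ee_pos"],s["ft_force"],s["wrist_torque"],s["joints"][5])
E
```

```text
[ 500.18810693 -278.32275656  143.08735076] [0.00955353 0.37377475 1.41572342] [ 0.03094494  0.07994768 -0.04976804] 18.939464049240947
```

```bash
cat > t.py <<'E'
from h import *
T=[]
for i in range(5):
    s=r.observe();T.append(np.r_[s["wrist_torque"],s["ft_force"]]);r.grab_frame("wrist")
R=s["tcp_rot"];print(s["time_s"],"yaw",np.degrees(np.arctan2(R[1][0],R[0][0])).round(2),"Tz",np.mean(T,0)[2].round(3),np.std(T,0)[2].round(3),"F",np.mean(T,0)[3:].round(1),s["ee_pos"].round(1))
E
python3 t.py
```

```text
11.375 yaw 35.05 Tz -0.014 0.045 F [-0.6  0.2  1. ] [ 500.2 -278.4  143.1]
```

To row units: -0.2 rad is -0.0637.

>>> {"op": "arm_command", "data": {"plan": [{"linear": [0,0,0],"turn": [0,0,-0.0127],"jaw": 0.01},{"linear": [0,0,0],"turn": [0,0,-0.0255],"jaw": 0.01},{"linear": [0,0,0],"turn": [0,0,-0.0382],"jaw": 0.01},{"linear": [0,0,0],"turn": [0,0,-0.0509],"jaw": 0.01},{"linear": [0,0,0],"turn": [0,0,-0.0637],"jaw": 0.01}]}}

```text
time_s: 12.05
ee_pos: [500.5, -278.1, 143.1]
tcp_rot: [[0.917, 0.4, 0.001], [0.4, -0.917, 0.0], [0.001, 0.0, -1.0]]
ft_force: [-0.1, 1.0, 1.9]
gripper_width: 13.5
grip_force: 59.4
```

```bash
python3 t.py
```

```text
12.25 yaw 23.65 Tz 0.303 0.036 F [0.2 1.  2. ] [ 500.4 -278.2  143.1]
```

```bash
sed -i 's/range(5)/range(10)/' t.py; python3 t.py
```

```text
12.75 yaw 23.6 Tz 0.293 0.037 F [1.2 1.5 3.8] [ 500.4 -278.2  143.1]
```

To row units: -0.1 rad is -0.0318.

>>> {"op": "arm_command", "data": {"plan": [{"linear": [0,0,0],"turn": [0,0,-0.0095],"jaw": 0.01},{"linear": [0,0,0],"turn": [0,0,-0.0191],"jaw": 0.01},{"linear": [0,0,0],"turn": [0,0,-0.0286],"jaw": 0.01},{"linear": [0,0,0],"turn": [0,0,-0.0318],"jaw": 0.01},{"linear": [0,0,0],"turn": [0,0,-0.0318],"jaw": 0.01}]}}

```text
time_s: 13.42
ee_pos: [500.4, -278.4, 143.1]
tcp_rot: [[0.952, 0.305, 0.001], [0.305, -0.952, -0.0], [0.0, 0.0, -1.0]]
ft_force: [1.4, 2.4, 6.0]
gripper_width: 13.4
grip_force: 59.8
```

```bash
python3 t.py
```

```text
13.875 yaw 17.79 Tz 0.293 0.026 F [1.7 1.9 4.9] [ 500.4 -278.4  143.1]
```

To row units: -0.1 rad is -0.0318.

>>> {"op": "arm_command", "data": {"plan": [{"linear": [0,0,0],"turn": [0,0,-0.0095],"jaw": 0.01},{"linear": [0,0,0],"turn": [0,0,-0.0191],"jaw": 0.01},{"linear": [0,0,0],"turn": [0,0,-0.0286],"jaw": 0.01},{"linear": [0,0,0],"turn": [0,0,-0.0318],"jaw": 0.01},{"linear": [0,0,0],"turn": [0,0,-0.0318],"jaw": 0.01}]}}

```text
time_s: 14.55
ee_pos: [500.5, -278.5, 143.1]
tcp_rot: [[0.978, 0.209, 0.001], [0.209, -0.978, -0.0], [0.001, 0.001, -1.0]]
ft_force: [1.2, 1.8, 5.0]
gripper_width: 13.8
grip_force: 59.8
```

```bash
python3 t.py
```

```text
15.0 yaw 12.06 Tz 0.305 0.035 F [2.1 1.5 4.9] [ 500.4 -278.5  143. ]
```

To row units: -0.1 rad is -0.0318.

>>> {"op": "arm_command", "data": {"plan": [{"linear": [0,0,0],"turn": [0,0,-0.0095],"jaw": 0.01},{"linear": [0,0,0],"turn": [0,0,-0.0191],"jaw": 0.01},{"linear": [0,0,0],"turn": [0,0,-0.0286],"jaw": 0.01},{"linear": [0,0,0],"turn": [0,0,-0.0318],"jaw": 0.01},{"linear": [0,0,0],"turn": [0,0,-0.0318],"jaw": 0.01}]}}

```text
time_s: 15.68
ee_pos: [500.4, -278.6, 143.0]
tcp_rot: [[0.994, 0.11, 0.001], [0.11, -0.994, -0.001], [0.0, 0.001, -1.0]]
ft_force: [2.3, 1.3, 5.0]
gripper_width: 13.5
grip_force: 59.8
```

```bash
python3 t.py
```

```text
16.125 yaw 6.33 Tz 0.307 0.042 F [2.  1.  5.2] [ 500.4 -278.6  143.1]
```

To row units: -0.1 rad is -0.0318.

>>> {"op": "arm_command", "data": {"plan": [{"linear": [0,0,0],"turn": [0,0,-0.0095],"jaw": 0.01},{"linear": [0,0,0],"turn": [0,0,-0.0191],"jaw": 0.01},{"linear": [0,0,0],"turn": [0,0,-0.0286],"jaw": 0.01},{"linear": [0,0,0],"turn": [0,0,-0.0318],"jaw": 0.01},{"linear": [0,0,0],"turn": [0,0,-0.0318],"jaw": 0.01}]}}

```text
time_s: 16.8
ee_pos: [500.5, -278.7, 143.1]
tcp_rot: [[1.0, 0.011, 0.001], [0.011, -1.0, -0.001], [0.001, 0.001, -1.0]]
ft_force: [2.5, 0.1, 4.1]
gripper_width: 13.4
grip_force: 59.8
```

```bash
python3 t.py
```

```text
17.25 yaw 0.62 Tz 0.312 0.025 F [2.1 0.1 4.9] [ 500.5 -278.7  143.1]
```

To row units: -0.1 rad is -0.0318.

>>> {"op": "arm_command", "data": {"plan": [{"linear": [0,0,0],"turn": [0,0,-0.0095],"jaw": 0.01},{"linear": [0,0,0],"turn": [0,0,-0.0191],"jaw": 0.01},{"linear": [0,0,0],"turn": [0,0,-0.0286],"jaw": 0.01},{"linear": [0,0,0],"turn": [0,0,-0.0318],"jaw": 0.01},{"linear": [0,0,0],"turn": [0,0,-0.0318],"jaw": 0.01}]}}

```text
time_s: 17.92
ee_pos: [500.4, -278.8, 143.1]
tcp_rot: [[0.996, -0.089, 0.001], [-0.089, -0.996, -0.001], [0.001, 0.001, -1.0]]
ft_force: [2.3, -0.4, 4.9]
gripper_width: 13.9
grip_force: 59.8
```

```bash
python3 t.py
```

```text
18.375 yaw -5.11 Tz 0.352 0.034 F [ 2.  -0.7  5. ] [ 500.4 -278.8  143. ]
```

To row units: -0.1 rad is -0.0318.

>>> {"op": "arm_command", "data": {"plan": [{"linear": [0,0,0],"turn": [0,0,-0.0095],"jaw": 0.01},{"linear": [0,0,0],"turn": [0,0,-0.0191],"jaw": 0.01},{"linear": [0,0,0],"turn": [0,0,-0.0286],"jaw": 0.01},{"linear": [0,0,0],"turn": [0,0,-0.0318],"jaw": 0.01},{"linear": [0,0,0],"turn": [0,0,-0.0318],"jaw": 0.01}]}}

```text
time_s: 19.05
ee_pos: [500.4, -278.9, 143.1]
tcp_rot: [[0.982, -0.188, 0.001], [-0.188, -0.982, -0.001], [0.001, 0.001, -1.0]]
ft_force: [2.0, -1.3, 4.7]
gripper_width: 13.7
grip_force: 59.9
```

```bash
python3 t.py
```

```text
19.5 yaw -10.81 Tz 0.399 0.015 F [ 2.2 -1.2  5.1] [ 500.4 -278.9  143.1]
```

To row units: -0.12 rad is -0.0382.

>>> {"op": "arm_command", "data": {"plan": [{"linear": [0,0,0],"turn": [0,0,-0.0095],"jaw": 0.01},{"linear": [0,0,0],"turn": [0,0,-0.0191],"jaw": 0.01},{"linear": [0,0,0],"turn": [0,0,-0.0286],"jaw": 0.01},{"linear": [0,0,0],"turn": [0,0,-0.0382],"jaw": 0.01},{"linear": [0,0,0],"turn": [0,0,-0.0382],"jaw": 0.01}]}}

```text
time_s: 20.18
ee_pos: [500.4, -278.9, 143.1]
tcp_rot: [[0.953, -0.304, 0.001], [-0.304, -0.953, -0.001], [0.001, 0.001, -1.0]]
ft_force: [1.7, -2.4, 4.8]
gripper_width: 13.6
grip_force: 59.9
```

```bash
python3 t.py
```

```text
20.625 yaw -17.69 Tz 0.438 0.028 F [ 1.8 -2.2  5.1] [ 500.4 -278.9  143.1]
```

>>> {"op": "arm_command", "data": {"plan": [{"linear": [0,0,0],"turn": [0,0,0],"jaw": 0.03},{"linear": [0,0,0],"turn": [0,0,0],"jaw": 0.06},{"linear": [0,0,0],"turn": [0,0,0],"jaw": 0.085},{"linear": [0,0,0],"turn": [0,0,0],"jaw": 0.085},{"linear": [0,0,0],"turn": [0,0,0],"jaw": 0.085}]}}

```text
time_s: 21.3
ee_pos: [500.0, -278.2, 142.8]
tcp_rot: [[0.953, -0.303, -0.0], [-0.303, -0.953, 0.0], [-0.0, -0.0, -1.0]]
ft_force: [-0.2, -1.0, 0.3]
gripper_width: 85.1
grip_force: 0.0
```

To row units: 0.09 m is 0.12, 0.06 m is 0.08.

>>> {"op": "arm_command", "data": {"plan": [{"linear": [0,0,0.0067],"turn": [0,0,0],"jaw": 0.085},{"linear": [0,0,0.04],"turn": [0,0,0],"jaw": 0.085},{"linear": [0,0,0.08],"turn": [0,0,0],"jaw": 0.085},{"linear": [0,0,0.12],"turn": [0,0,0],"jaw": 0.085},{"linear": [0,0,0.12],"turn": [0,0,0],"jaw": 0.085}]}}

```text
time_s: 21.92
ee_pos: [501.8, -279.4, 235.8]
tcp_rot: [[0.953, -0.303, 0.005], [-0.303, -0.953, -0.003], [0.006, 0.002, -1.0]]
ft_force: [0.9, -0.4, -1.0]
gripper_width: 84.5
grip_force: 0.0
```

```bash
python3 t.py; python3 - <<'E'
from h import *
a=r.grab_frame("wrist")[0];b=r.grab_frame("scene")[0]
cv2.imwrite("pics/end.png",np.hstack([cv2.resize(a,(400,300)),cv2.resize(b[200:380,60:300],(400,300))])[...,::-1])
E
```

```text
22.375 yaw -17.66 Tz 0.008 0.03 F [ 0.  -0.  -0.3] [ 499.8 -278.   232.1]
```

View pics/end.png

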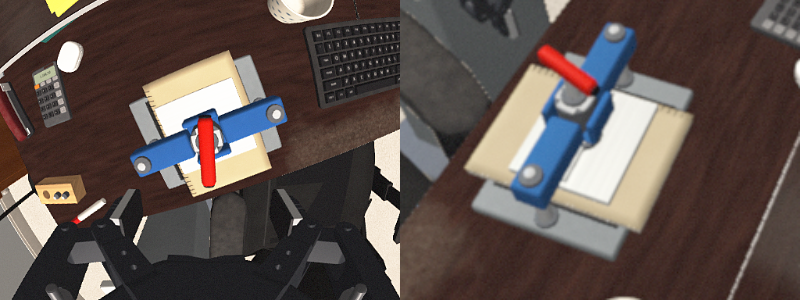

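The key stands upright in the spindle (bar at (207,150) in the wrist view), with the collar down on the hub in the scene view. The notebook is in place, the gripper is clear, so I hand in.

```bash
python3 -c "
from plant import r
print(r.hand_in())"
```

```text
the job is handed in; nothing more can be done
None
```

The job is handed in: the key stands fully home in the spindle, turned about 20° past contact (about 40 N on the notebook, estimated from the wrist torque), with the gripper clear; the hand-in returned no verdict.

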